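# Set the depth gauge from a turned pot's bore

### The job

Set the depth gauge to the bore of the tall turned pot: lift it out of the tool stand, lower its rod into the bore until it stands on the bottom, then gently press its crossbar down the rod until it sits flat across the rim and hold it there for a good second. Lift it out and hang it back in its own hole in the stand, upright, with the rod left just as the bore set it. Leave both pots, the finial, the pencil, the calipers and the dowels standing and lying where they are.

Things in the scene. Friction and masses are not known exactly. Their poses are not given: they have to be found in the camera images.
- gauge_bar (a point): Depth gauge, loose, 0.21 kg: a dark hardwood crossbar with brass sole, 130 mm long x 24 wide x 24 high, with a steel rod square through its middle. Point: centre of the bar, 12 mm above its flat underside; y axis along the bar, z up along the rod. At the start it hangs in the stand, rod down the hole, bar resting on the board along the stand's length.
- gauge_rod (a joint): How far the rod's lower end projects below the bar's underside, in m (0 flush, 0.080 fully down). A friction brake in the bar holds the rod: it slides only when pushed with about 4 N and stays where it is left. Starts at 0.070 to 0.079, more than the tall pot's bore is deep, so the rod touches bottom before the bar reaches the rim.
- rod_tip (a point): Centre of the flat lower end of the rod, 8 mm thick. A brass knob 18 mm across and 14 mm high tops the rod above the bar, narrower than the bar: fingers gripping the bar across its 24 mm width straddle it. With the rod at 0.060 the knob's top stands 35 mm above the bar's top.
- pot_mouth (a point): Tall turned pot, light wood, loose, about 0.3 kg, the taller and slimmer of the two pots: 72 mm across, 85 mm high, standing on the bench. The point is the middle of its mouth, level with the flat rim, z up. The bore is blind, 32 mm across, straight, 60 mm deep; the rim around it is 20 mm wide.
- pot_floor (a point): Middle of the flat bottom of the tall pot's bore, 60 mm below the rim, z up.
- squat_mouth (a point): Squat turned pot of the same wood, loose, not to be used: 92 mm across, 48 mm high, bore 52 mm across and 28 mm deep. The point is the middle of its mouth, level with the rim.
- stand_hole (a point): Plywood tool stand, fixed: top board 250 mm long (its y axis), 75 deep, 16 thick, top face 112 mm above the bench, open down to a lower board 22 mm above the bench. Point: centre, on the top face, of the gauge's own hole, 21 mm across, through, 60 mm from the stand's middle towards +y; z up. Three small tools stand in the board 95 to 160 mm from this hole towards -y, up to 62 mm high.
- finial: Small turned wooden finial standing on the bench between the pots, 28 mm across, 41 mm high; origin under its middle.
- pencil: Flat red carpenter's pencil lying on the bench beyond the pots, 150 x 14 x 7 mm; origin under its middle.
- calipers: Steel outside calipers lying on the bench on the robot's side of the pots, about 115 x 80 mm, 8 mm high; origin under the hinge disc.
- dowels: Bundle of three 22 mm dowel off-cuts, 130 mm long along its x axis, 42 mm high, lying beyond the stand and pots; origin under the middle of one of the lower dowels.
Things that resemble listed ones, but are neither listed nor needed, are in the scene too. There is more than one size of the part that bears gauge_bar; the job needs the larger. What is shaped like the part that bears pot_mouth but turquoise is not meant.

How it is judged:
On the way:
1. the rod stands on the bottom of the tall pot's bore and the crossbar, held by the fingers, sits flat across its rim for 0.8 s (z of rod_tip in the frame of pot_floor below 0.002 m and horizontal distance between rod_tip and pot_floor below 0.014 m and z of gauge_bar in the frame of pot_mouth between 0.009 and 0.014 m and angle between gauge_bar's own z axis and vertical below 0.05 rad and contact force between the fingers and gauge above 0.5 N), for 0.8 s.
At the end, for the whole second after the job is handed in: The gauge is released, at rest and upright (within 3.4 degrees) in its own hole in the stand, its crossbar down on the board (within 3 mm) and within 10 mm of the hole's centre, its rod still projecting 60 mm (within 2 mm) as the bore set it; both pots stand upright within 30 mm of where they began (value of joint gauge_rod between 0.058 and 0.062 m and horizontal distance between gauge_bar and stand_hole below 0.01 m and z of gauge_bar in the frame of stand_hole between 0.008 and 0.015 m and angle between gauge_bar's own z axis and vertical below 0.06 rad and linear speed of gauge below 0.02 m/s and contact force between the fingers and gauge below 0.1 N and angle between each of pot_mouth, squat_mouth's own z axis and vertical below 0.05 rad and height (world z) of pot_mouth below 0.09 m and distance of each of pot_mouth, squat_mouth from where it was at the start of the episode below 0.03 m); the robot touches nothing.
It fails at once if the gauge is rammed against the tall pot with more than 40 N (contact force between gauge and pot above 40 N).
It fails at once if a pot is tipped by more than 20 degrees (angle between any of pot_mouth, squat_mouth's own z axis and vertical above 0.35 rad).
It fails at once if the finial, pencil, calipers or dowels are pushed more than 40 mm, or the finial is knocked over (angle between finial's own z axis and vertical above 0.5 rad or distance of any of finial, pencil, calipers, dowels from where it was at the start of the episode above 0.04 m).
It also fails if it takes over 50 s, if anything falls off the work surface, if the arm or the gripper's body presses on something with over 40 N, if the wrist force passes 120 N, or if a joint passes its speed limit or range.

### The arm

A 7-joint arm with a two-finger parallel gripper is mounted at the origin on the work surface. World frame = base frame: x ahead of the robot, y to its left, z up, the work surface at z = 0. Lengths are in m, angles in rad, forces in N, time in s.
With the tool pointing down it reaches from about 0.425 to 0.875 m from the base axis. Payload 9.9 kg.
Tool frame: the origin (TCP) lies between the finger pads; the fingertips stand 19 mm ahead of it and the grasp point (between the pads) is the TCP (ctrl.tip_reach is the distance from the TCP to the fingertips, in m); x points along the fingers, z is the direction in which the jaws open and shut, and the axes are right-handed (so a half turn about x gives the same grasp; the last joint's range is limited). The gripper opens to 85 mm and grips with 20 to 120 N. Pads are 22 mm wide; open, the fingers measure 114 mm over their backs; the gripper's body (76 mm by 85 mm) begins 54 mm behind the grasp point. The pads swing forward as they close: fully open they stand 13 mm farther back than shut.
Start: joints at [-1.291, 0.576, 0.025, 1.437, -0.015, 1.129, -0.057], TCP at [0.24, 0.631, 0.25] pointing down, gripper open.
Joint ranges: [-2.76, 2.76], [-0.34, 2.15], [-1.52, 1.57], [0.19, 2.46], [-1.09, 4.23], [0.17, 1.99], [-2.82, 2.82]. Speed limits (rad/s): [2.22, 2.22, 3.01, 3.01, 3.14, 3.14, 3.14].

### API

Orientations are given as a rotation vector (axis times angle).
In Python, from station import ctrl gives the robot as it stands.
- The arm moves only by the tool drive_tool, never from a script. Its arguments are lists of equal length, an entry for each row: "jaw": the closure, from 0 (fully open) to 1 (shut); "dp": the shift along the tool's x, y, z in mm, a list of three; "dr": the turn, a rotation vector about the tool's x, y, z in rad, a list of three. A call has 1 to 10 rows; each row shifts and turns the commanded pose from where the row before left it, along the tool's axes as they then stand; what a row does not reach is not made up. A row lasts 1/8 s, in which the tool goes at most 62.5 mm and 10.7 degrees, less where a joint would pass 70% of its speed; a pose out of reach is approached as far as the arm can. A call with a gripper value outside its range is refused whole. The fingers move at their own pace and stop on an object; the grip force is fixed at half the most. Time passes only in rows, so rows that do not move let the fingers close. It gives the time, the measured TCP pose, the force and the opening at its end, in the units of the state.
- ctrl.read_state(): the state, without advancing time (a new reading comes with each control period).
- ctrl.snapshot(name): name is "scene" or "top"; returns the picture (384x512x3 uint8, red, green, blue); there is no depth.
- ctrl.camera_model(name): a dict with "fx", "fy", "cx", "cy" (pixels), "rvec" (rotation vector, rad) and "tvec" (3), from world to camera coordinates, as OpenCV has them. Camera axes: x right, y down, z forward; pixel columns grow to the right and rows downward; lengths in m; the calibration is good to about 2 mm. A picture is of the moment at which its call begins. camera_model takes no time and is no camera call.
- ctrl.close_job(): hands the job in, once; it reports no verdict.
Trained networks look in the newest picture that a camera, given by its name, has taken for a name from the list of things; names that differ only in an ending like _2 or _b are one class to them, and where a whole thing is asked for, a point or a joint stands for the part that bears it (a point fixed in the world has none). Each returns a list of dicts, best first, with "p" (0 to 1); they miss things now and then, are a little off and sometimes report something else, mostly with a low value. They report only what shows in the picture. A call takes as long as a camera call. They do not tell look-alikes from the thing itself.
- ctrl.boxes_of(camera, name): "xy" ([column, row] in pixels, amid what is visible of it).
- ctrl.cut_out(camera, name): "region" (384x512 bool, what is visible of it) and "xy" ([column, row] in pixels, amid what is visible of it).
The state is a dict: "t": time; "joints": joint angles; "qd": joint speeds; "joint_torque": joint torques, N m; "tcp_pos": TCP position; "orientation": TCP orientation; "force": force on the tool from outside, world axes, zero at the start; "wrist_torque": the same for the moment, N m; "opening": opening from 0.0 (shut) to 1.0 (fully open).
Only numpy, scipy, OpenCV 4.12 (cv2) and the standard library are available. Lean on these libraries where they do the work, as an engineer would, in place of code of your own. Each camera call takes 0.05 s, during which the arm holds its last target.

## Working session

There is one attempt and no reset: what is moved stays moved. The work goes in short steps, Python scripts to look and compute and a tool call to move; the robot and the scene stay as the last step left them, time stands still between calls to the robot, and variables do not carry over. Pictures are saved under pics/ and viewed, and the job is handed in when it is done.

Besides the shell and the picture viewer there is one more tool, called as a command line: name --argument value ..., lists and objects as JSON in quotes. drive_tool: Moves the arm, as the interface text tells. Its arguments: {"type":"object","properties":{"jaw":{"type":"array","items":{"type":"number"}},"dp":{"type":"array","items":{"type":"array","items":{"type":"number"}}},"dr":{"type":"array","items":{"type":"array","items":{"type":"number"}}}},"required":["jaw","dp","dr"]}

```bash
ls; mkdir -p pics; python3 - <<'E'
from station import ctrl
import cv2
for c in("scene","top"):
    im=ctrl.snapshot(c); cv2.imwrite(f"pics/{c}0.png",im[:,:,::-1]); 
    m=ctrl.camera_model(c); print(m)
    for n in("gauge_bar","pot_mouth","squat_mouth","stand_hole","finial"):
        try: print(c,n,[(round(d['p'],2),[round(float(v)) for v in d['xy']]) for d in ctrl.boxes_of(c,n)])
        except Exception as e: print(n,e)
print(ctrl.read_state())
E
```

```text
pics
{'fx': 377.31904307437196, 'fy': 377.31904307437196, 'cx': 252.80247485578045, 'cy': 194.45962945763222, 'rvec': array([ 1.41188129,  2.20987186, -0.82484243]), 'tvec': array([ 0.19537456, -0.28360548,  1.25432309])}
scene gauge_bar [(0.93, [132, 170]), (0.62, [179, 156]), (0.48, [346, 247])]
scene pot_mouth [(0.59, [209, 206])]
scene squat_mouth [(0.73, [347, 249])]
scene stand_hole [(0.91, [121, 180]), (0.54, [135, 170]), (0.16, [262, 298])]
scene finial [(0.62, [312, 236])]
{'fx': 429.2771581973105, 'fy': 429.2771581973105, 'cx': 251.46494446872526, 'cy': 193.0466124792277, 'rvec': array([ 2.12844096, -2.13644908,  0.1475739 ]), 'tvec': array([0.04663932, 0.53792172, 1.03665953])}
top gauge_bar [(0.65, [372, 248])]
top pot_mouth [(0.59, [253, 185])]
top squat_mouth []
top stand_hole [(0.85, [412, 183])]
top finial [(0.4, [202, 208])]
{'t': 0.6, 'joints': array([-1.29080322,  0.57572121,  0.02489451,  1.43713203, -0.01502626,
        1.12899746, -0.05650088]), 'qd': array([-1.12580850e-03,  7.89887079e-05, -9.06475392e-04,  1.33046954e-03,
       -1.04668526e-03,  1.21837750e-03, -3.61391359e-04]), 'joint_torque': array([-1.21984413e-03, -7.65114069e+01,  2.24744372e+00, -2.86200750e+01,
        1.53640652e-02,  2.81133769e-03,  4.05239490e-06]), 'tcp_pos': array([0.24015986, 0.63081759, 0.25026311]), 'orientation': array([-0.93719659,  1.35970794,  0.93716221]), 'force': array([0.19572412, 0.1998228 , 0.01409949]), 'wrist_torque': array([-0.01729855, -0.05071603,  0.0208983 ]), 'opening': 0.9999587712590058}
```

View pics/scene0.png

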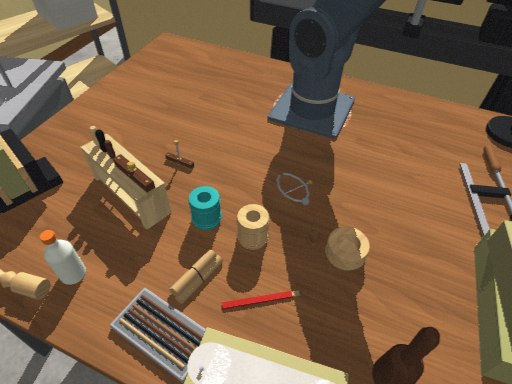

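View pics/top0.png

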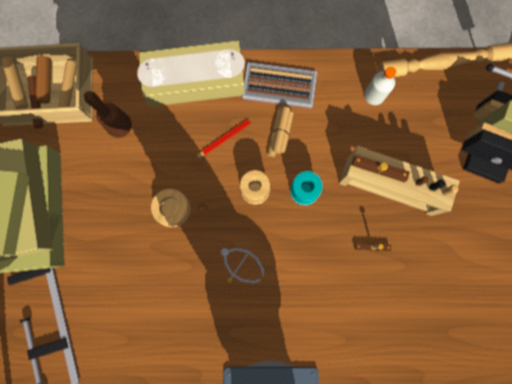

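```bash
cat > h.py <<'E'
import numpy as np, cv2
from station import ctrl
def cam(c):
    m=ctrl.camera_model(c); K=np.array([[m['fx'],0,m['cx']],[0,m['fy'],m['cy']],[0,0,1]]); return K,np.array(m['rvec'],float),np.array(m['tvec'],float)
def proj(c,P):
    K,r,t=cam(c); return cv2.projectPoints(np.array(P,float).reshape(-1,3),r,t,K,None)[0].reshape(-1,2)
def ray(c,uv):
    K,r,t=cam(c); R=cv2.Rodrigues(r)[0]; return -R.T@t, R.T@np.linalg.inv(K)@np.array([uv[0],uv[1],1.])
def atz(c,uv,z):
    o,d=ray(c,uv); return o+d*(z-o[2])/d[2]
def crop(im,u0,v0,u1,v1,s,name):
    a=cv2.resize(im[v0:v1,u0:u1],None,fx=s,fy=s,interpolation=cv2.INTER_CUBIC); cv2.imwrite(name,a[:,:,::-1] if im.shape[2]==3 else a)
E
python3 - <<'E'
from h import *
a=cv2.imread('pics/scene0.png')[:,:,::-1]; b=cv2.imread('pics/top0.png')[:,:,::-1]
crop(a,70,115,270,265,4,'pics/s_c.png'); crop(b,220,130,470,260,3,'pics/t_c.png')
for n,c,uv,z in[("pot","top",(255,186),.085),("pot","scene",(252,214),.085),("bar","top",(381,167),.136),("squat","top",(170,208),.048)]: print(n,atz(c,uv,z).round(3))
for n in["gauge_bar","pot_mouth","squat_mouth","finial"]:
  for c in["scene","top"]:
    for d in ctrl.cut_out(c,n):
        r=d['region'];ys,xs=np.nonzero(r); print(n,c,round(d['p'],2),np.round(d['xy']),xs.min(),xs.max(),ys.min(),ys.max(),r.sum())
E
```

```text
pot [0.549 0.035 0.085]
pot [0.549 0.034 0.085]
bar [ 0.583 -0.255  0.136]
squat [0.5   0.248 0.048]
gauge_bar scene 0.66 [132. 172.] 114 154 155 191 600
gauge_bar scene 0.65 [178. 157.] 165 193 141 167 229
gauge_bar scene 0.52 [252. 225.] 237 269 204 249 1257
gauge_bar top 0.78 [369. 246.] 354 390 243 251 270
gauge_bar top 0.7 [379. 169.] 352 409 156 181 738
gauge_bar top 0.65 [243. 252.] 222 262 249 281 264
pot_mouth scene 0.89 [253. 226.] 237 268 204 249 1256
pot_mouth scene 0.65 [207. 211.] 189 221 186 229 1161
pot_mouth top 0.82 [254. 185.] 240 269 171 204 791
pot_mouth top 0.66 [307. 192.] 290 322 172 206 856
squat_mouth scene 0.94 [349. 248.] 325 368 227 270 1544
squat_mouth scene 0.34 [131. 162.] 127 134 162 169 53
squat_mouth top 0.74 [171. 205.] 152 190 189 226 1163
finial scene 0.51 [314. 236.] 307 318 230 245 152
finial top 0.38 [204. 207.] 197 207 204 214 91
```

View pics/s_c.png

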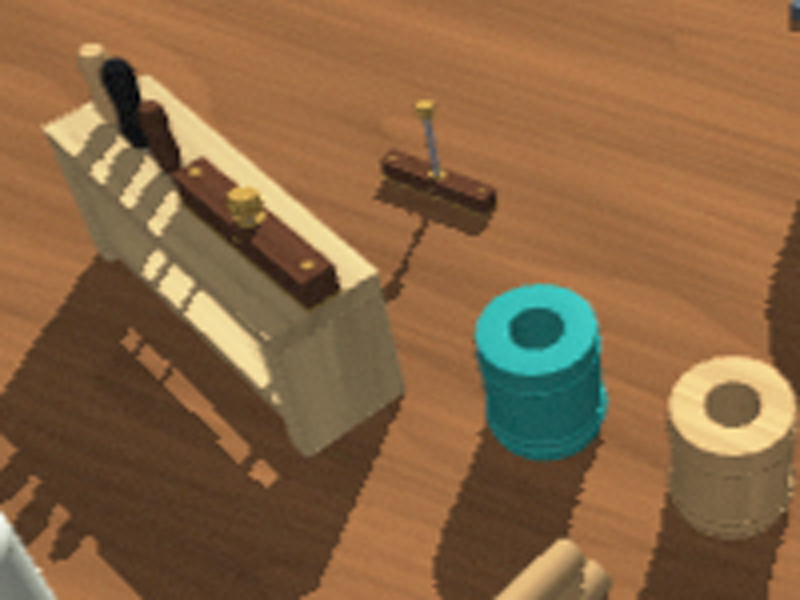

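View pics/t_c.png

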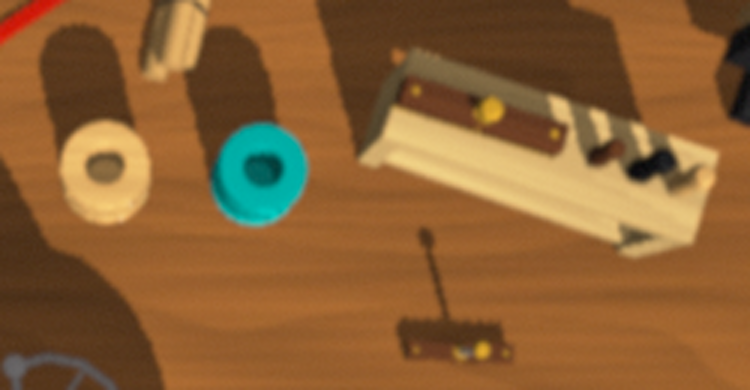

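```bash
python3 - <<'E'
from h import *
T=[atz("top",(220+417/3,130+90/3),.136),atz("top",(220+555/3,130+133/3),.136)]
S=[atz("scene",(70+307/4,115+265/4),.136),atz("scene",(70+196/4,115+172/4),.136)]
for A in(T,S):
    A=np.array(A); d=A[0]-A[1]; print(A.round(4).tolist(),A.mean(0).round(4),np.linalg.norm(d),np.degrees(np.arctan2(-d[0],d[1])))
# fit via cutout
from scipy.optimize import minimize
ms={}
for c,sel in(("top",(379,169)),("scene",(132,172))):
    ds=ctrl.cut_out(c,"gauge_bar"); d=min(ds,key=lambda d:np.hypot(*(np.array(d['xy'])-sel))); ms[c]=d['region']; 
    im=ctrl.snapshot(c).copy(); im[d['region']]=(255,0,0); crop(im,*( (340,140,440,200) if c=="top" else (100,140,170,210)),6,f'pics/m_{c}.png')
def render(c,p,up=4):
    x,y,th=p; R=np.array([[np.cos(th),-np.sin(th)],[np.sin(th),np.cos(th)]])
    P=[]
    for a in(-.012,.012):
        for b in(-.065,.065):
            for z in(.112,.136): P.append([*(R@[a,b]+[x,y]),z])
    m=np.zeros((384,512),np.uint8); h=cv2.convexHull(proj(c,P).astype(np.float32))
    cv2.fillConvexPoly(m,np.round(h*16).astype(np.int32),1,shift=4)
    # knob 
    kz=.136+.045
    P=[[x+.009*np.cos(t),y+.009*np.sin(t),z] for t in np.linspace(0,6.28,16) for z in(kz-.0,kz-.014)]
    #cv2.fillConvexPoly(m,np.round(cv2.convexHull(proj(c,P).astype(np.float32))*16).astype(np.int32),1,shift=4)
    return m>0
f=lambda p:sum((render(c,p)^ms[c]).sum() for c in ms)
p0=[*np.array(T).mean(0)[:2],0]; d=T[0]-T[1]; p0[2]=np.arctan2(-d[0],d[1])
r=minimize(f,p0,method='Nelder-Mead',options=dict(initial_simplex=[p0,[p0[0]+.01,*p0[1:]],[p0[0],p0[1]+.01,p0[2]],[p0[0],p0[1],p0[2]+.1]]))
print(p0,f(p0),r.x,r.fun,np.degrees(r.x[2]))
E
```

```text
[[0.5994, -0.2056, 0.136], [0.565, -0.3093, 0.136]] [ 0.5822 -0.2575  0.136 ] 0.10921090147648231 -18.33955854972918
[[0.601, -0.202, 0.136], [0.5661, -0.3052, 0.136]] [ 0.5836 -0.2536  0.136 ] 0.10894066555343389 -18.68271137007415
[np.float64(0.5822138438675482), np.float64(-0.2574697128245511), np.float64(-0.3200856800550504)] 251 [ 0.58120165 -0.25451027 -0.33505998] 195.0 -19.19752294234306
```

```bash
python3 - <<'E'
from h import *
from scipy.spatial.transform import Rotation as Ro
s=ctrl.read_state(); R=Ro.from_rotvec(s['orientation']).as_matrix(); print(R.round(3),ctrl.tip_reach,s['t'])
# target: x down, z along bar x
for sg in(1,-1):
    a=np.radians(-18.5); z=sg*np.array([np.cos(a),np.sin(a),0]); x=np.array([0,0,-1.]); y=np.cross(z,x)
    T=np.c_[x,y,z]; print(sg,Ro.from_matrix(R.T@T).as_rotvec().round(4))
d=np.array([.582,-.2555,.28])-s['tcp_pos']; print('tool dp',(R.T@d*1000).round(1))
# pot fits
ds=ctrl.cut_out("top","pot_mouth")
E
python3 - <<'E'
from h import *
im=ctrl.snapshot("top"); crop(im,232,163,276,207,12,'pics/pt.png')
im=ctrl.snapshot("scene"); crop(im,228,196,278,256,10,'pics/ps.png')
E
```

```text
[[ 0.    -0.935  0.356]
 [ 0.     0.356  0.935]
 [-1.    -0.     0.   ]] 0.019 1.2
1 [ 1.5299  0.     -0.    ]
-1 [-1.6117  0.      0.    ]
tool dp [ -29.7 -634.8 -706.7]
```

View pics/pt.png

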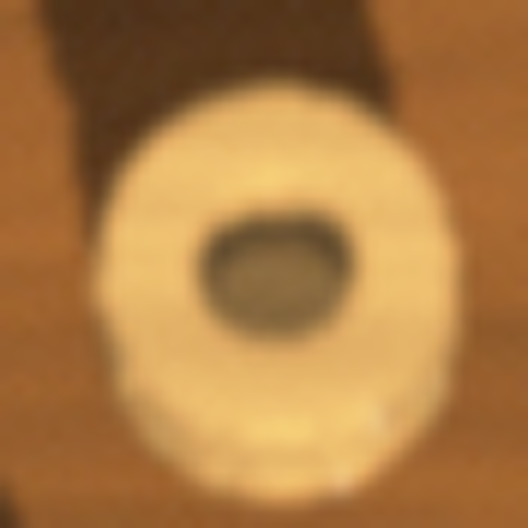

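View pics/ps.png

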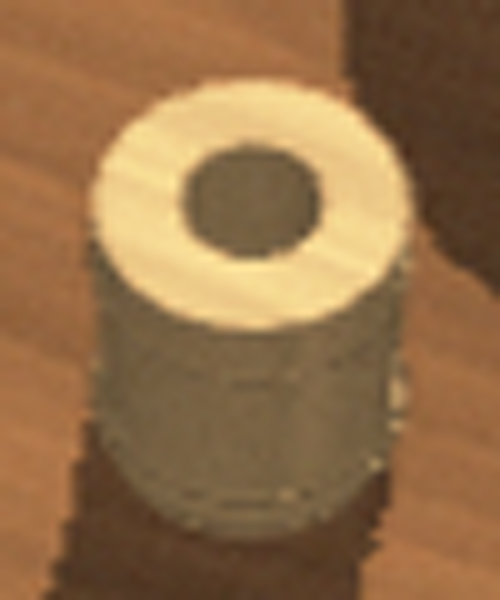

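```bash
cat >> h.py <<'E'
from scipy.spatial.transform import Rotation as Ro
def sim(dp,dr,p=None,R=None):
    s=ctrl.read_state()
    p=np.array(s['tcp_pos']) if p is None else p; R=Ro.from_rotvec(s['orientation']).as_matrix() if R is None else R
    for a,b in zip(dp,dr):
        p=p+R@(np.array(a)/1000); R=R@Ro.from_rotvec(b).as_matrix()
    return p,R
E
python3 - <<'E'
from h import *
print('pot',atz("top",(254.7,184.4),.085),atz("scene",(252.7,215.8),.085))
for n in(18,20):
  for a in (-50,-52,-54,-56): print(n,a,sim([[-2,a,0]]*n,[[.0765,0,0]]*n)[0])
E
```

```text
pot [0.55254072 0.03600128 0.085     ] [0.55298829 0.03713084 0.085     ]
18 -50 [ 0.67916641 -0.07447676  0.28627771]
18 -52 [ 0.69672614 -0.10268893  0.28627655]
18 -54 [ 0.71428586 -0.1309011   0.28627538]
18 -56 [ 0.73184558 -0.15911327  0.28627422]
20 -50 [ 0.65850584 -0.17224448  0.29027654]
20 -52 [ 0.67523913 -0.20436735  0.29027533]
20 -54 [ 0.69197242 -0.23649023  0.29027412]
20 -56 [ 0.70870572 -0.26861311  0.29027291]
```

drive_tool --jaw '[0, 0, 0, 0, 0, 0, 0, 0, 0, 0]' --dp '[[-2, -50, -2], [-2, -50, -2], [-2, -50, -2], [-2, -50, -2], [-2, -50, -2], [-2, -50, -2], [-2, -50, -2], [-2, -50, -2], [-2, -50, -2], [-2, -50, -2]]' --dr '[[0.0765, 0, 0], [0.0765, 0, 0], [0.0765, 0, 0], [0.0765, 0, 0], [0.0765, 0, 0], [0.0765, 0, 0], [0.0765, 0, 0], [0.0765, 0, 0], [0.0765, 0, 0], [0.0765, 0, 0]]'

```text
t: 2.6
tcp_pos: [0.5991, 0.2973, 0.2704]
orientation: [-0.345, 1.543, 0.345]
force: [1.4, 1.7, -0.1]
opening: 1.0
```

drive_tool --jaw '[0, 0, 0, 0, 0, 0, 0, 0, 0, 0]' --dp '[[-2, -50, -2], [-2, -50, -2], [-2, -50, -2], [-2, -50, -2], [-2, -50, -2], [-2, -50, -2], [-2, -50, -2], [-2, -50, -2], [-2, -50, -2], [-2, -50, -2]]' --dr '[[0.0765, 0, 0], [0.0765, 0, 0], [0.0765, 0, 0], [0.0765, 0, 0], [0.0765, 0, 0], [0.0765, 0, 0], [0.0765, 0, 0], [0.0765, 0, 0], [0.0765, 0, 0], [0.0765, 0, 0]]'

```text
t: 3.85
tcp_pos: [0.6261, -0.1904, 0.2903]
orientation: [0.255, 1.556, -0.255]
force: [-0.4, -0.5, 0.4]
opening: 0.999
```

```bash
cat >> h.py <<'E'
def togo(P,yaw=-18.5):
    s=ctrl.read_state(); R=Ro.from_rotvec(s['orientation']).as_matrix()
    a=np.radians(yaw); z=np.array([np.cos(a),np.sin(a),0]); x=np.array([0,0,-1.]); T=np.c_[x,np.cross(z,x),z]
    print('t',round(s['t'],2),'tcp',s['tcp_pos'].round(4),'F',s['force'].round(2),'open',round(s['opening'],3))
    print('dp',(R.T@(np.array(P)-s['tcp_pos'])*1000).round(1),'dr',Ro.from_matrix(R.T@T).as_rotvec().round(4),'q7',s['joints'][6].round(2))
E
python3 -c "
from h import *
togo([.582,-.2555,.23])"
```

```text
t 3.85 tcp [ 0.6261 -0.1904  0.2903] F [-0.4  -0.55  0.44] open 0.999
dp [ 60.3 -75.7 -21. ] dr [-0.0024  0.0002 -0.    ] q7 0.13
```

drive_tool --jaw '[0, 0, 0, 0, 0]' --dp '[[12, -25, -7], [24, -25, -7], [24, -26, -7], [0, 0, 0], [0, 0, 0]]' --dr '[[-0.0024, 0, 0], [0, 0, 0], [0, 0, 0], [0, 0, 0], [0, 0, 0]]'

```text
t: 4.47
tcp_pos: [0.5832, -0.2539, 0.2308]
orientation: [0.252, 1.555, -0.251]
force: [0.0, 0.5, 0.4]
opening: 0.998
```

```bash
python3 -c "
from h import *
togo([.582,-.2555,.14])
im=ctrl.snapshot('scene');crop(im,70,90,230,210,5,'pics/a_s.png')
im=ctrl.snapshot('top');crop(im,300,100,460,220,5,'pics/a_t.png')"
```

```text
t 4.47 tcp [ 0.5832 -0.2539  0.2308] F [0.01 0.49 0.41] open 0.998
dp [90.8 -1.9 -0.7] dr [ 0.0027  0.0007 -0.0006] q7 0.28
```

View pics/a_s.png

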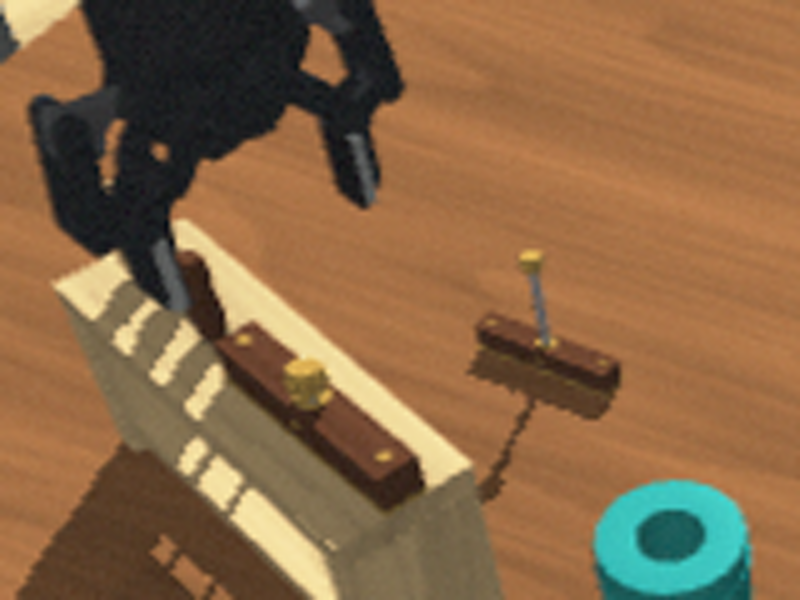

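View pics/a_t.png

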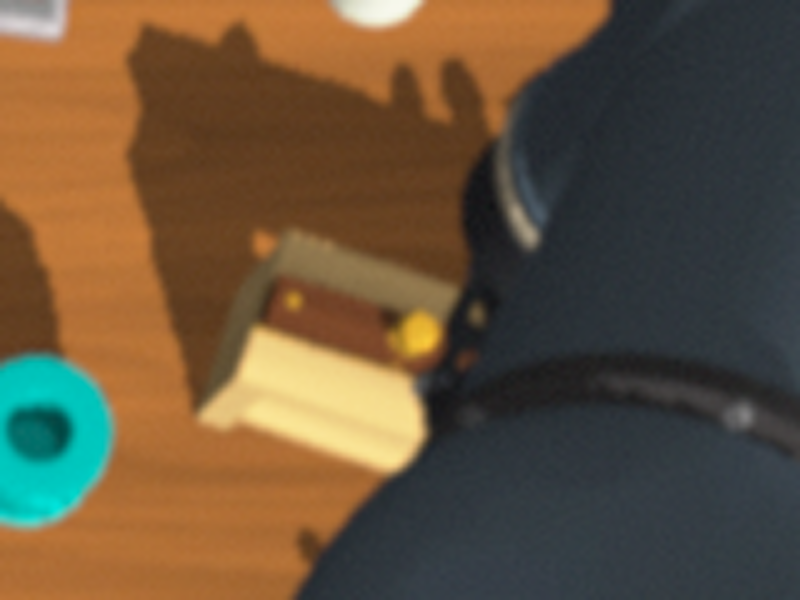

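drive_tool --jaw '[0, 0, 0, 0, 0, 0]' --dp '[[15, -2, -1], [25, 0, 0], [25, 0, 0], [20, 0, 0], [0, 0, 0], [0, 0, 0]]' --dr '[[0.0027, 0.0007, -0.0006], [0, 0, 0], [0, 0, 0], [0, 0, 0], [0, 0, 0], [0, 0, 0]]'

```text
t: 5.32
tcp_pos: [0.5811, -0.2561, 0.1458]
orientation: [0.253, 1.556, -0.254]
force: [0.2, 0.1, 0.8]
opening: 1.001
```

```bash
python3 -c "
from h import *
togo([.582,-.2555,.137])
im=ctrl.snapshot('scene');crop(im,70,90,230,210,5,'pics/b_s.png')"
```

```text
t 5.33 tcp [ 0.5811 -0.2561  0.1458] F [0.17 0.08 0.76] open 1.001
dp [8.8 0.9 0.6] dr [-0.0003 -0.0001  0.0008] q7 0.32
```

View pics/b_s.png

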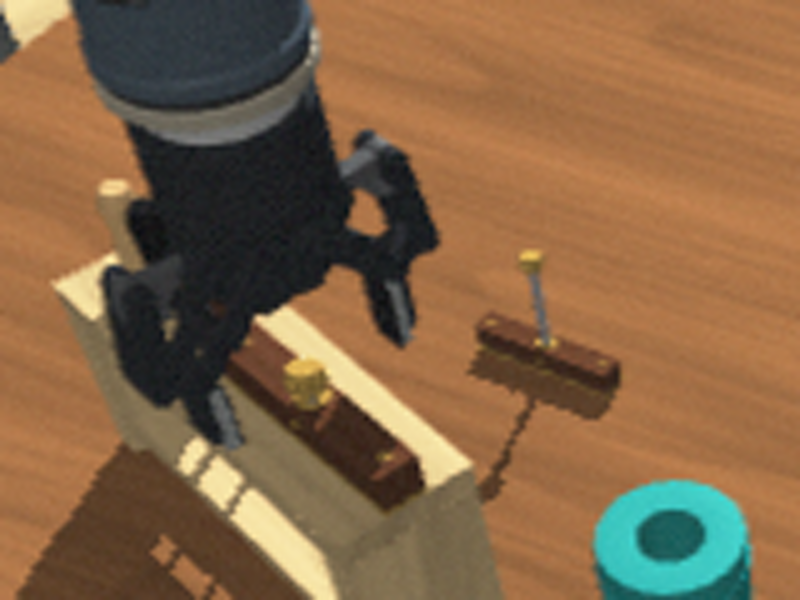

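drive_tool --jaw '[0.3, 0.5, 0.6, 0.75, 1, 1, 1, 1]' --dp '[[4, 1, 0.5], [4.5, 0, 0], [0, 0, 0], [0, 0, 0], [0, 0, 0], [0, 0, 0], [0, 0, 0], [0, 0, 0]]' --dr '[[0, 0, 0], [0, 0, 0], [0, 0, 0], [0, 0, 0], [0, 0, 0], [0, 0, 0], [0, 0, 0], [0, 0, 0]]'

```text
t: 6.38
tcp_pos: [0.5819, -0.2555, 0.1371]
orientation: [0.253, 1.556, -0.254]
force: [-0.4, 0.2, 5.9]
opening: 0.264
```

```bash
python3 -c "
from h import *
togo([.582,-.2555,.137])
im=ctrl.snapshot('scene');crop(im,70,90,230,210,5,'pics/c_s.png')"
```

```text
t 6.38 tcp [ 0.5819 -0.2555  0.1371] F [-0.4   0.19  5.93] open 0.264
dp [0.1 0.  0.2] dr [-0.0005  0.0001  0.0007] q7 0.32
```

View pics/c_s.png

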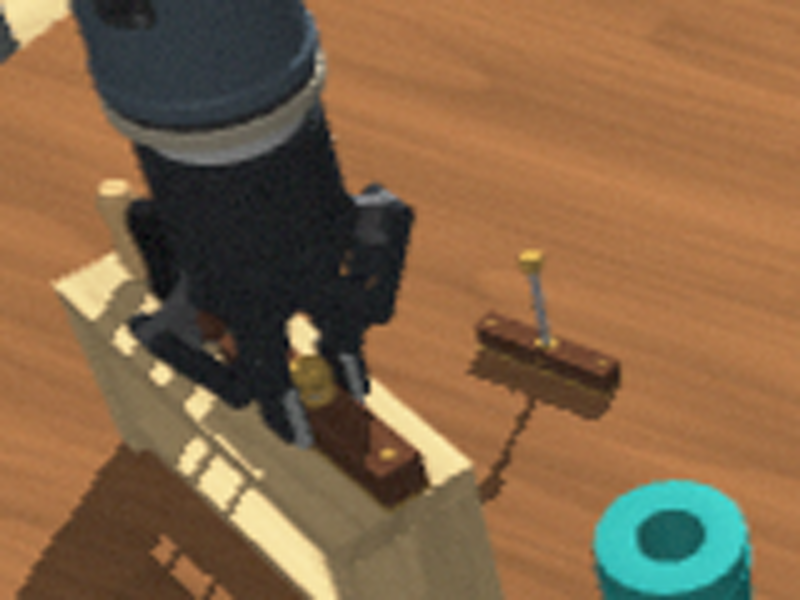

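drive_tool --jaw '[1, 1, 1, 1, 1, 1, 1, 1, 1]' --dp '[[-3, 0, 0], [-8, 0, 0], [-15, 0, 0], [-20, 0, 0], [-20, 0, 0], [-20, 0, 0], [-20, 0, 0], [-4, 0, 0], [0, 0, 0]]' --dr '[[0, 0, 0], [0, 0, 0], [0, 0, 0], [0, 0, 0], [0, 0, 0], [0, 0, 0], [0, 0, 0], [0, 0, 0], [0, 0, 0]]'

```text
t: 7.55
tcp_pos: [0.5816, -0.2551, 0.2469]
orientation: [0.253, 1.556, -0.254]
force: [-0.3, 0.4, -2.6]
opening: 0.264
```

```bash
python3 -c "
from h import *
togo([.5527,.0365,.25])
im=ctrl.snapshot('scene');crop(im,70,70,270,220,4,'pics/d_s.png')"
```

```text
t 7.55 tcp [ 0.5816 -0.2551  0.2469] F [-0.3   0.38 -2.64] open 0.264
dp [  -3.2  267.3 -120. ] dr [-0.0003 -0.0005  0.0005] q7 0.27
```

View pics/d_s.png

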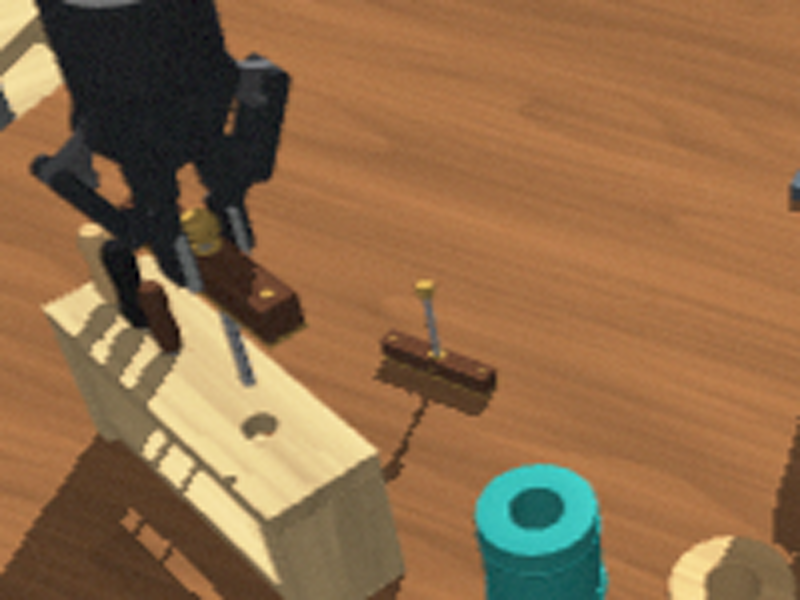

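```bash
python3 -c "
from h import *
h=atz('scene',(70+260/4-.4,70+427/4-.4),.112); print('hole',h)
for e in(.07,.0745,.079):
  z=.2469-.0251-e; print(e,z,atz('scene',(70+249/4-.4,70+382/4-.4),z), proj('scene',[.5816,-.2551,z]))
"
```

```text
hole [ 0.58319822 -0.25444661  0.112     ]
0.07 0.1518 [ 0.5846298  -0.25012928  0.1518    ] [[130.86238596 163.60358302]]
0.0745 0.1473 [ 0.58127909 -0.25386722  0.1473    ] [[131.31924378 165.0276752 ]]
0.079 0.14279999999999998 [ 0.57792838 -0.25760516  0.1428    ] [[131.77252932 166.44063209]]
```

drive_tool --jaw '[1, 1, 1, 1, 1, 1, 1, 1, 1, 1]' --dp '[[0, 14, -6], [0, 29, -13], [0, 36, -16], [0, 36, -16], [0, 36, -17], [0, 36, -16], [0, 36, -16], [0, 29, -13], [0, 15, -7], [0, 0, 0]]' --dr '[[0, 0, 0], [0, 0, 0], [0, 0, 0], [0, 0, 0], [0, 0, 0], [0, 0, 0], [0, 0, 0], [0, 0, 0], [0, 0, 0], [0, 0, 0]]'

```text
t: 8.85
tcp_pos: [0.5524, 0.0372, 0.2464]
orientation: [0.252, 1.557, -0.252]
force: [-0.0, 0.6, -2.0]
opening: 0.266
```

drive_tool --jaw '[1, 1, 1]' --dp '[[0, 0, 0], [0, 0, 0], [0, 0, 0]]' --dr '[[0, 0, 0], [0, 0, 0], [0, 0, 0]]'

```text
t: 9.22
tcp_pos: [0.5528, 0.0351, 0.2467]
orientation: [0.254, 1.556, -0.256]
force: [0.1, 0.4, -2.0]
opening: 0.266
```

```bash
python3 -c "
from h import *
togo([.5527,.0365,.21])
im=ctrl.snapshot('scene');crop(im,190,120,340,270,4,'pics/e_s.png')
im=ctrl.snapshot('top');crop(im,180,100,330,220,4,'pics/e_t.png')"
```

```text
t 9.22 tcp [0.5528 0.0351 0.2467] F [ 0.07  0.38 -1.98] open 0.266
dp [36.7  1.3 -0.6] dr [-0.0019 -0.0005  0.0008] q7 -0.23
```

View pics/e_s.png

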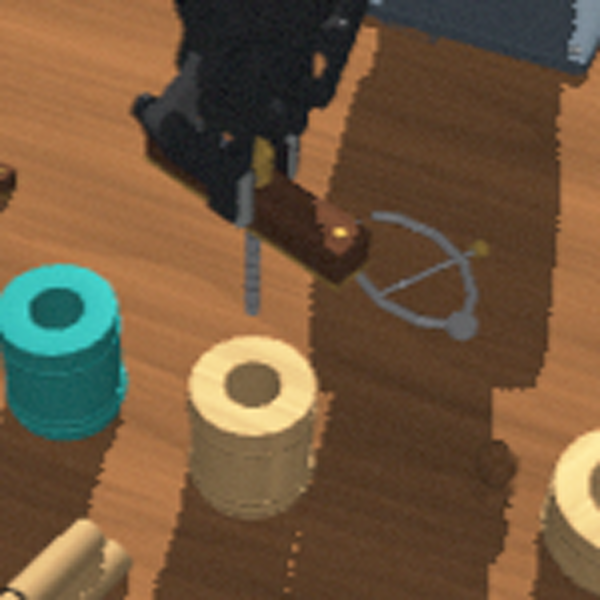

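View pics/e_t.png

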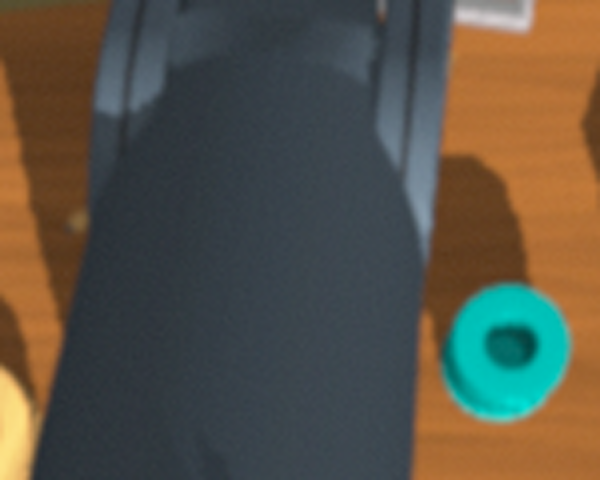

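drive_tool --jaw '[1, 1, 1, 1, 1, 1, 1, 1]' --dp '[[10, 1.3, -0.6], [18, 0, 0], [18, 0, 0], [18, 0, 0], [18, 0, 0], [13, 0, 0], [8, 0, 0], [0, 0, 0]]' --dr '[[-0.002, -0.0005, 0.0008], [0, 0, 0], [0, 0, 0], [0, 0, 0], [0, 0, 0], [0, 0, 0], [0, 0, 0], [0, 0, 0]]'

```text
t: 10.32
tcp_pos: [0.5524, 0.0375, 0.1433]
orientation: [0.252, 1.557, -0.252]
force: [-0.2, -0.4, -2.0]
opening: 0.265
```

```bash
python3 -c "
from h import *
togo([.5527,.0365,.1101])
im=ctrl.snapshot('scene');crop(im,190,120,340,270,4,'pics/f_s.png')"
```

```text
t 10.32 tcp [0.5524 0.0375 0.1433] F [-0.24 -0.36 -1.99] open 0.265
dp [33.2 -0.8  0.7] dr [ 0.0016 -0.0009  0.0002] q7 -0.15
```

View pics/f_s.png

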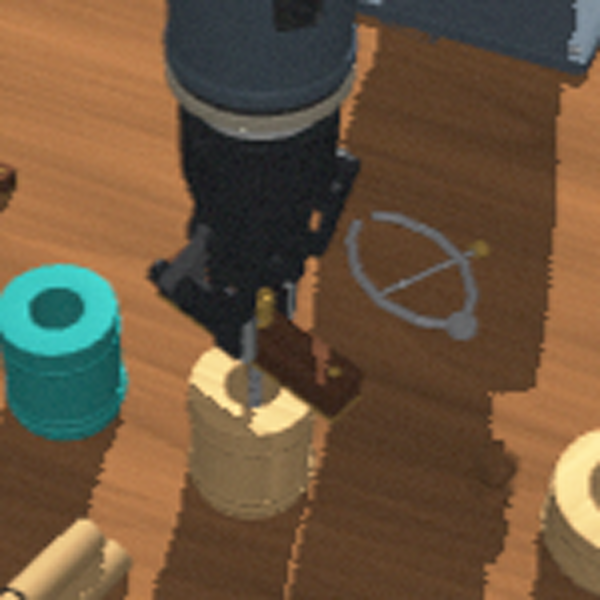

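drive_tool --jaw '[1, 1, 1, 1, 1, 1, 1, 1]' --dp '[[3, 0, 0], [3, 0, 0], [3, 0, 0], [2, 0, 0], [2, 0, 0], [2, 0, 0], [2, 0, 0], [2, 0, 0]]' --dr '[[0, 0, 0], [0, 0, 0], [0, 0, 0], [0, 0, 0], [0, 0, 0], [0, 0, 0], [0, 0, 0], [0, 0, 0]]'

```text
t: 11.38
tcp_pos: [0.5527, 0.0375, 0.1248]
orientation: [0.252, 1.556, -0.252]
force: [-1.3, 0.6, 3.3]
opening: 0.262
```

drive_tool --jaw '[1, 1, 1, 1, 1, 1]' --dp '[[1.5, 0, 0], [1.5, 0, 0], [1.5, 0, 0], [1, 0, 0], [1, 0, 0], [0, 0, 0]]' --dr '[[0, 0, 0], [0, 0, 0], [0, 0, 0], [0, 0, 0], [0, 0, 0], [0, 0, 0]]'

```text
t: 12.12
tcp_pos: [0.5526, 0.0375, 0.1181]
orientation: [0.252, 1.556, -0.252]
force: [0.4, -0.9, -0.5]
opening: 0.27
```

drive_tool --jaw '[1, 1, 1, 1]' --dp '[[1.5, 0, 0], [1.5, 0, 0], [1, 0, 0], [1, 0, 0]]' --dr '[[0, 0, 0], [0, 0, 0], [0, 0, 0], [0, 0, 0]]'

```text
t: 12.62
tcp_pos: [0.5526, 0.0375, 0.1132]
orientation: [0.252, 1.556, -0.252]
force: [-0.5, 0.8, 1.3]
opening: 0.267
```

drive_tool --jaw '[1, 1]' --dp '[[1, 0, 0], [0.5, 0, 0]]' --dr '[[0, 0, 0], [0, 0, 0]]'

```text
t: 12.88
tcp_pos: [0.5526, 0.0375, 0.1117]
orientation: [0.252, 1.556, -0.252]
force: [0.1, 0.7, 1.9]
opening: 0.262
```

drive_tool --jaw '[1, 1]' --dp '[[0.5, 0, 0], [0.5, 0, 0]]' --dr '[[0, 0, 0], [0, 0, 0]]'

```text
t: 13.12
tcp_pos: [0.5526, 0.0375, 0.1107]
orientation: [0.252, 1.556, -0.252]
force: [-0.7, 0.6, 3.0]
opening: 0.266
```

drive_tool --jaw '[1, 1]' --dp '[[0.5, 0, 0], [0, 0, 0]]' --dr '[[0, 0, 0], [0, 0, 0]]'

```text
t: 13.38
tcp_pos: [0.5526, 0.0375, 0.1102]
orientation: [0.252, 1.556, -0.252]
force: [-0.6, 0.9, 1.9]
opening: 0.262
```

drive_tool --jaw '[1, 1]' --dp '[[0.5, 0, 0], [0, 0, 0]]' --dr '[[0, 0, 0], [0, 0, 0]]'

```text
t: 13.62
tcp_pos: [0.5526, 0.0375, 0.1102]
orientation: [0.253, 1.556, -0.252]
force: [-1.4, 1.3, 8.0]
opening: 0.266
```

```bash
python3 -c "
from h import *
togo([.5527,.0365,.1101])
im=ctrl.snapshot('scene');crop(im,200,150,300,250,6,'pics/g_s.png')"
```

```text
t 13.62 tcp [0.5526 0.0375 0.1102] F [-1.36  1.29  8.02] open 0.266
dp [ 0.1 -0.9  0.4] dr [ 0.0015 -0.     -0.0005] q7 -0.13
```

View pics/g_s.png

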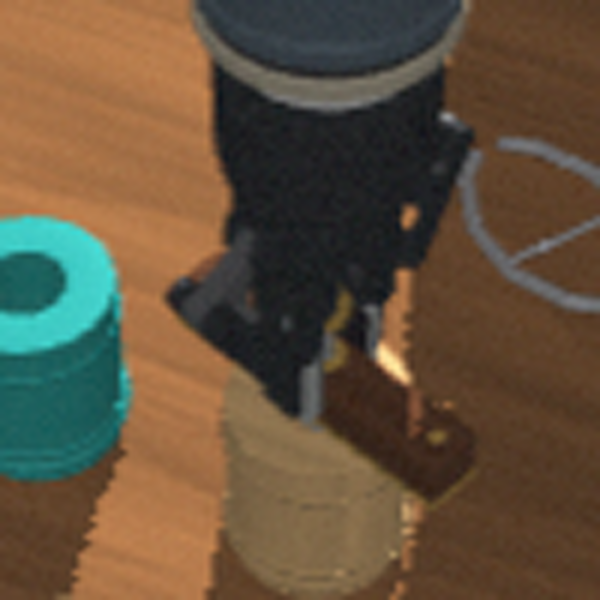

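drive_tool --jaw '[1, 1, 1, 1, 1, 1, 1, 1, 1, 1]' --dp '[[0.4, 0, 0], [0, 0, 0], [0, 0, 0], [0, 0, 0], [0, 0, 0], [0, 0, 0], [0, 0, 0], [0, 0, 0], [0, 0, 0], [0, 0, 0]]' --dr '[[0, 0, 0], [0, 0, 0], [0, 0, 0], [0, 0, 0], [0, 0, 0], [0, 0, 0], [0, 0, 0], [0, 0, 0], [0, 0, 0], [0, 0, 0]]'

```text
t: 14.92
tcp_pos: [0.5526, 0.0376, 0.1101]
orientation: [0.253, 1.556, -0.252]
force: [-4.5, -0.1, 13.0]
opening: 0.265
```

drive_tool --jaw '[1, 1, 1, 1]' --dp '[[0, 0, 0], [0, 0, 0], [0, 0, 0], [0, 0, 0]]' --dr '[[0, 0, 0], [0, 0, 0], [0, 0, 0], [0, 0, 0]]'

```text
t: 15.42
tcp_pos: [0.5526, 0.0375, 0.1101]
orientation: [0.253, 1.556, -0.252]
force: [-2.9, 0.7, 12.8]
opening: 0.267
```

drive_tool --jaw '[1, 1, 1, 1, 1, 1, 1, 1, 1, 1]' --dp '[[-2, 0, 0], [-5, 0, 0], [-10, 0, 0], [-18, 0, 0], [-22, 0, 0], [-22, 0, 0], [-22, 0, 0], [-22, 0, 0], [-10, 0, 0], [-5, 0, 0]]' --dr '[[0, 0, 0], [0, 0, 0], [0, 0, 0], [0, 0, 0], [0, 0, 0], [0, 0, 0], [0, 0, 0], [0, 0, 0], [0, 0, 0], [0, 0, 0]]'

```text
t: 16.68
tcp_pos: [0.5525, 0.0375, 0.2477]
orientation: [0.252, 1.556, -0.252]
force: [-0.7, 0.6, -2.7]
opening: 0.265
```

drive_tool --jaw '[1, 1]' --dp '[[0, 0, 0], [0, 0, 0]]' --dr '[[0, 0, 0], [0, 0, 0]]'

```text
t: 16.92
tcp_pos: [0.5522, 0.0375, 0.2466]
orientation: [0.252, 1.557, -0.252]
force: [-0.1, -0.7, -2.1]
opening: 0.267
```

```bash
python3 -c "
from h import *
togo([.5823,-.2550,.247])
im=ctrl.snapshot('scene');crop(im,190,120,340,270,4,'pics/h_s.png')"
```

```text
t 16.93 tcp [0.5522 0.0375 0.2466] F [-0.15 -0.7  -2.11] open 0.267
dp [  -0.4 -268.   120.9] dr [ 0.0016 -0.0013  0.0004] q7 -0.23
```

View pics/h_s.png

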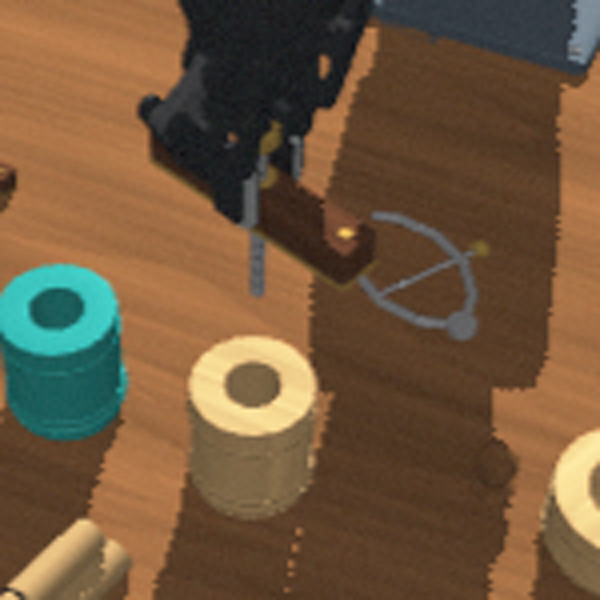

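drive_tool --jaw '[1, 1, 1, 1, 1, 1, 1, 1, 1, 1]' --dp '[[0, -14, 6], [0, -29, 13], [0, -36, 16], [0, -36, 16], [0, -36, 17], [0, -36, 16], [0, -36, 16], [0, -30, 14], [0, -15, 7], [0, 0, 0]]' --dr '[[0, 0, 0], [0, 0, 0], [0, 0, 0], [0, 0, 0], [0, 0, 0], [0, 0, 0], [0, 0, 0], [0, 0, 0], [0, 0, 0], [0, 0, 0]]'

```text
t: 18.23
tcp_pos: [0.5822, -0.2563, 0.247]
orientation: [0.254, 1.557, -0.254]
force: [0.6, -0.3, -2.3]
opening: 0.259
```

drive_tool --jaw '[1, 1, 1, 1]' --dp '[[0, 0, 0], [0, 0, 0], [0, 0, 0], [0, 0, 0]]' --dr '[[0, 0, 0], [0, 0, 0], [0, 0, 0], [0, 0, 0]]'

```text
t: 18.73
tcp_pos: [0.5829, -0.2546, 0.2474]
orientation: [0.252, 1.556, -0.251]
force: [-0.1, -1.3, -2.3]
opening: 0.265
```

```bash
python3 -c "
from h import *
togo([.5823,-.2550,.1371])
s=ctrl.read_state()['tcp_pos']
R=Ro.from_rotvec(ctrl.read_state()['orientation']).as_matrix()
for e in(.055,.06,.065): print(e,(proj('scene',s+R@[.0251+e,0,0])-[70,70])*4)
im=ctrl.snapshot('scene');crop(im,70,70,270,220,4,'pics/i_s.png')"
```

```text
t 18.73 tcp [ 0.5829 -0.2546  0.2474] F [-0.06 -1.25 -2.28] open 0.265
dp [110.3  -0.6  -0.4] dr [ 0.0022 -0.0001 -0.0003] q7 0.28
0.055 [[236.49711142 356.20431864]]
0.06 [[238.5895691  362.70570962]]
0.065 [[240.66359902 369.14984444]]
```

View pics/i_s.png

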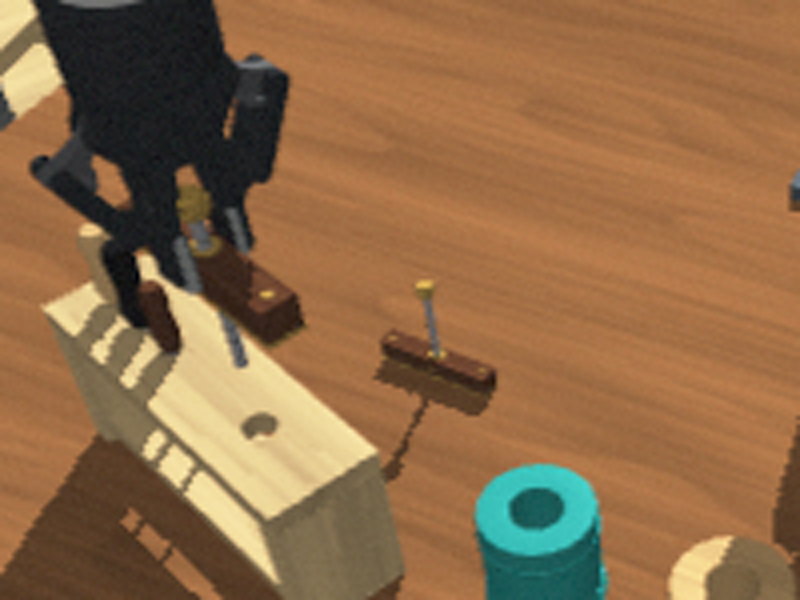

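drive_tool --jaw '[1, 1, 1, 1, 1, 1, 1, 1, 1, 1]' --dp '[[10, -0.3, -0.2], [15, 0, 0], [15, 0, 0], [15, 0, 0], [15, 0, 0], [15, 0, 0], [10, 0, 0], [6, 0, 0], [4, 0, 0], [0, 0, 0]]' --dr '[[0.002, 0, 0], [0, 0, 0], [0, 0, 0], [0, 0, 0], [0, 0, 0], [0, 0, 0], [0, 0, 0], [0, 0, 0], [0, 0, 0], [0, 0, 0]]'

```text
t: 20.02
tcp_pos: [0.5825, -0.2552, 0.1423]
orientation: [0.254, 1.556, -0.253]
force: [-0.9, 0.3, -2.7]
opening: 0.264
```

```bash
python3 -c "
from h import *
togo([.5823,-.2550,.1371])
im=ctrl.snapshot('scene');crop(im,70,90,230,210,5,'pics/j_s.png')"
```

```text
t 20.02 tcp [ 0.5825 -0.2552  0.1423] F [-0.87  0.29 -2.7 ] open 0.264
dp [ 5.2  0.1 -0.3] dr [-0.0003 -0.0001 -0.0002] q7 0.33
```

View pics/j_s.png

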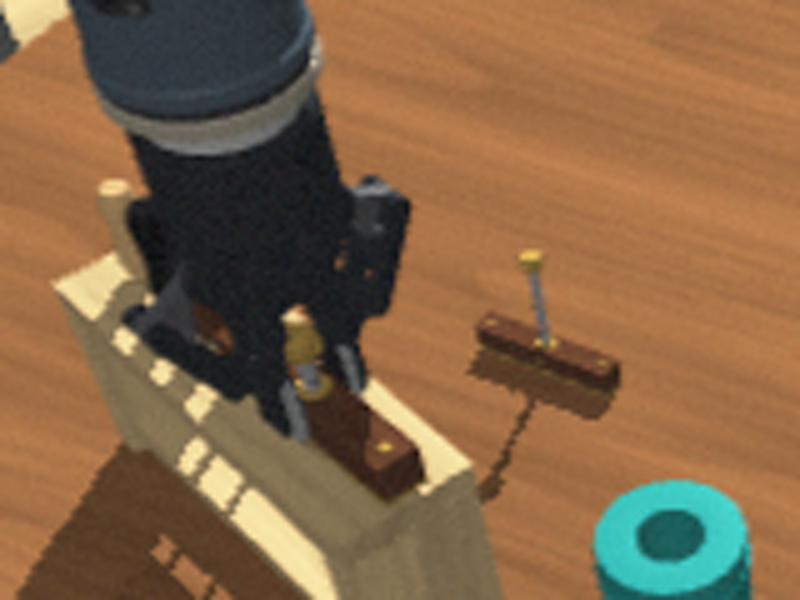

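drive_tool --jaw '[1, 1, 1, 1, 1, 1]' --dp '[[2, 0, 0], [1.5, 0, 0], [1, 0, 0], [0.5, 0, 0], [0.3, 0, 0], [0, 0, 0]]' --dr '[[0, 0, 0], [0, 0, 0], [0, 0, 0], [0, 0, 0], [0, 0, 0], [0, 0, 0]]'

```text
t: 20.82
tcp_pos: [0.5825, -0.2552, 0.1372]
orientation: [0.254, 1.556, -0.254]
force: [-0.7, 1.2, 1.2]
opening: 0.263
```

drive_tool --jaw '[0.7, 0.65, 0.55, 0.4, 0.2, 0, 0, 0]' --dp '[[0, 0, 0], [0, 0, 0], [0, 0, 0], [0, 0, 0], [0, 0, 0], [0, 0, 0], [0, 0, 0], [0, 0, 0]]' --dr '[[0, 0, 0], [0, 0, 0], [0, 0, 0], [0, 0, 0], [0, 0, 0], [0, 0, 0], [0, 0, 0], [0, 0, 0]]'

```text
t: 21.82
tcp_pos: [0.5825, -0.2552, 0.137]
orientation: [0.254, 1.556, -0.254]
force: [0.1, -0.5, 0.2]
opening: 1.001
```

drive_tool --jaw '[0, 0, 0, 0, 0, 0, 0, 0, 0]' --dp '[[-5, 0, 0], [-10, 0, 0], [-15, 0, 0], [-20, 0, 0], [-25, 0, 0], [-25, 0, 0], [-25, 0, 0], [-10, 0, 0], [0, 0, 0]]' --dr '[[0, 0, 0], [0, 0, 0], [0, 0, 0], [0, 0, 0], [0, 0, 0], [0, 0, 0], [0, 0, 0], [0, 0, 0], [0, 0, 0]]'

```text
t: 22.95
tcp_pos: [0.5826, -0.2554, 0.2727]
orientation: [0.254, 1.555, -0.254]
force: [0.7, -0.4, -0.4]
opening: 0.996
```

drive_tool --jaw '[0, 0, 0, 0, 0, 0, 0, 0]' --dp '[[0, 20, -30], [0, 20, -30], [0, 20, -30], [0, 20, -20], [0, 0, 0], [0, 0, 0], [0, 0, 0], [0, 0, 0]]' --dr '[[0, 0, 0], [0, 0, 0], [0, 0, 0], [0, 0, 0], [0, 0, 0], [0, 0, 0], [0, 0, 0], [0, 0, 0]]'

```text
t: 23.95
tcp_pos: [0.5037, -0.1451, 0.2717]
orientation: [0.254, 1.556, -0.255]
force: [-0.1, 0.4, 0.6]
opening: 0.998
```

```bash
python3 -c "
from h import *
togo([.5823,-.2550,.1371])
im=ctrl.snapshot('scene');cv2.imwrite('pics/k_f.png',im[:,:,::-1]);crop(im,90,100,190,200,6,'pics/k_s.png')"
```

```text
t 23.95 tcp [ 0.5037 -0.1451  0.2717] F [-0.13  0.43  0.58] open 0.998
dp [134.6 -79.  109.6] dr [-0.0014 -0.0004  0.0003] q7 0.09
```

View pics/k_s.png

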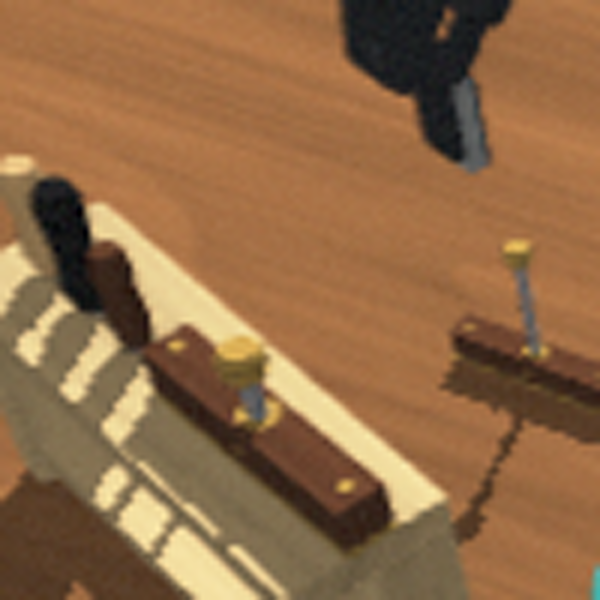

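View pics/k_f.png

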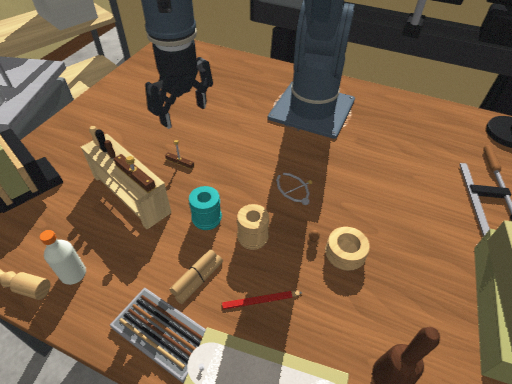

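```bash
python3 -c "
from h import *
for z in(.136,.166,.171,.176): print(z,(proj('scene',[.5825,-.2552,z])-[90,100])*6)
# end screws
for s in(.0547,-.0547): print((proj('scene',[.5825+.317*s,-.2552+.948*s,.136])-[90,100])*6)
ctrl.close_job()"
```

```text
0.136 [[253.06150397 412.74773469]]
0.166 [[234.68277053 355.63264415]]
0.171 [[231.52410657 345.81655   ]]
0.176 [[228.33716756 335.91258622]]
[[339.22673996 484.29670907]]
[[171.59486712 345.1003332 ]]
the job is handed in; nothing more can be done
```

I set the depth gauge to the tall pot's bore, hung it back in its own hole in the stand, and handed the job in at about 24 s.

- **Setting:** I lifted the larger gauge out of the stand, lowered it into the light-wood tall pot, and pressed the bar down gently. It stopped at the predicted height, with the tool at 0.110 m. I held it on the rim at about 13 N for 1.5 s or more.
- **Returning:** I lifted it straight out, hung it back, opened the fingers and moved the arm well clear.
- **Last checks:**
  - The bar lies flat on the board. Its ends and centre match a projection at the returned position, about 1 mm from the hole centre I measured.
  - The knob top sits within about 2 mm of where a 60 mm rod setting should put it. The rod tip, seen on the way back, matched 60 mm to within about a pixel.
  - Both pots stand, and the finial, pencil, calipers and dowels show no visible movement.
- **Limits:** No check failed or disagreed. Positions come from the pictures, which are good to about 2 mm, so I couldn't measure the rod setting directly to the 2 mm allowed.

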